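# Lay the last blank on the drilling stack and push it home to the jig

### The job

Lay the loose aluminium mounting-plate blank from the bench flat on top of the pile in the red drilling jig, blue face up and with its clipped, blue-painted end lying the same way as on the plates below, at the end away from the end stop. Nobody knows how high the pile is: holding the blank from above, lower it slowly until you feel it rest on the pile before you let go (no dropping, no ramming of blank or fingers into the pile), then push it fully home against both the long fence and the end stop, so that its edges are flush with the stack. Leave the pile in place and do not disturb the can, the steel block or the hammer.

Things in the scene. Friction and masses are not known exactly. Their poses are not given: they have to be found in the camera images.
- blank_center (a point): The blank: flat aluminium plate 160 x 64 x 10 mm, 0.23 to 0.34 kg, on the bench, blue paint up, turned any way. Point at its centre, 5 mm above its underside. x along the length, away from the clipped end; y across the width; z up. The -x, -y corner is cut at 45 degrees (20 mm along each edge); a 30 mm blue band is painted on top of the -x end.
- blank_mark (a point): Middle of the blank's clipped, blue-painted end edge, half-way up: 80 mm from blank_center along the blank's -x.
- jig: Drilling jig fixed to the bench, yaw varies: red base plate 12 mm thick, x -115 to 135, y -63 to 87 mm. Origin on the bench, under the centre of a blank that is fully home; x towards the end stop, y towards the long fence. The pile stands on it against both stops: wooden board and plates of the blank's outline, clipped corner at -x, -y; its -y side and -x end are open.
- jig_fence (a point): Long grey fence: middle of its inner face, at its top edge, 95 mm above the bench, 32 mm from the jig's origin along +y; 190 mm long, 8 mm thick, ribs behind. A finger between blank and fence keeps them apart: push the blank home from its open edges, at its own height. Fingers that sag as they push drag it down on the pile and it may jam: rise slightly; up to 15 N may be needed.
- jig_stop (a point): Grey end stop of the jig: middle of its inner face, at its top edge, 95 mm above the bench, 80 mm from the jig's origin along +x. 50 mm wide along the jig's y, 8 mm thick.
- pile_limit (a point): NOT measured: a point fixed to the jig over its origin at 74 mm above the bench, the highest the pile's top can be. The real top is level and lies anywhere from 44 to 74 mm above the bench; the topmost plate is loose. The pile's edges are within 2 mm of the home outline (160 x 64 mm about the jig's origin).
- can_center (a point): Bystander: upright white tin of layout paint with a blue band, 66 mm across, 105 mm high, loose; point at its centre, half-way up.
- block_center (a point): Bystander: plain loose steel block, 60 mm cube; point at its centre.
- hammer_center (a point): Bystander: loose hammer, 280 mm long, lying on the bench on the fence side of the jig; point near the middle of its length.
Not all that is in view belongs to the job. What is shaped like the part that bears blank_center but black or orange is not meant.

How it is judged:
By the outcome, as a careful person would: the job done as asked, in the order asked, and still so for the second after the job is handed in, with the robot touching nothing.
It also fails if it takes over 67 s, if anything falls off the work surface, if the arm or the gripper's body presses on something with over 40 N, if the wrist force passes 120 N, or if a joint passes its speed limit or range.

### The arm

A 6-joint arm with a two-finger parallel gripper is mounted at the origin on the work surface. World frame = base frame: x ahead of the robot, y to its left, z up, the work surface at z = 0. Lengths are in m, angles in degrees, forces in N, time in s.
With the tool pointing down it reaches from about 0.35 to 0.725 m from the base axis. Payload 6 kg.
Tool frame: the origin (TCP) lies between the finger pads; the fingertips stand 25 mm ahead of it and the grasp point (between the pads) lies 6 mm ahead of it; z points along the fingers, y is the line along which they close (so a half turn about z gives the same grasp; the last joint's range is limited). The gripper opens to 85 mm and grips with 20 to 120 N. Pads are 22 mm wide; open, the fingers measure 114 mm over their backs; the gripper's body (76 mm by 85 mm) begins 54 mm behind the grasp point. The pads swing forward as they close: fully open they stand 13 mm farther back than shut.
Start: joints at [19.12, 2.303, 4.859, 0, -92.561, -19.12], TCP at [0.6, 0, 0.256] pointing down, gripper open.
Joint ranges: [-146.85, 146.85], [-73.84, 115.35], [-62.03, 85.46], [-188.31, 113.3], [-161.28, -10.13], [-171.36, 171.36]. Speed limits (degrees/s): [147.25, 147.25, 172.46, 180, 180, 180].

### API

Orientations are given as [roll, pitch, yaw] about the fixed x, y, z axes, in that order (R = Rz(yaw) Ry(pitch) Rx(roll)).
In Python, from rig import arm gives the robot as it stands.
- The arm moves only by the tool move_arm, never from a script. Its argument "plan" is a list of rows, each a list of 2 entries, a list of its own where there are three numbers: the shift along the tool's x, y, z in cm, then the turn, a rotation vector about the tool's x, y, z in rad. A call has 1 to 12 rows; each row shifts and turns the commanded pose from where the row before left it, along the tool's axes as they then stand; what a row does not reach is not made up. A row lasts 1/8 s, in which the tool goes at most 62.5 mm and 10.7 degrees, less where a joint would pass 70% of its speed; a pose out of reach is approached as far as the arm can. A call is refused whole if a number of a shift passes 6.25 or a number of a turn 0.188, either way. A call with a gripper value outside its range is refused whole. "grip" is the closure, from -1 (fully open) to 1 (shut), so that 0 is half open, set as the call begins (left out, the last holds). The fingers move at their own pace and stop on an object; the grip force is fixed at half the most. Time passes only in rows, so rows that do not move let the fingers close. It gives the time, the measured TCP pose, the force, the opening and the grip force at its end, in the units of the state.
- arm.read_state(): the state, without advancing time (a new reading comes with each control period).
- arm.capture(name): name is "scene" or "side" or "wrist"; returns a dict with "frame" (384x512x3 uint8, red, green, blue), "mtx" (3x3 intrinsics, pixels), "T" (4x4, takes a point from camera to world coordinates). Camera axes: x right, y down, z forward; pixel columns grow to the right and rows downward; lengths in m; the calibration is good to about 2 mm. A picture is of the moment at which its call begins. There is no depth.
- arm.finish_job(): hands the job in; it is judged then, once.
The state is a dict: "t": time; "joint_pos": joint angles; "qvel": joint speeds; "effort": joint torques, N m; "position": TCP position; "ee_rot": TCP orientation; "ft_force": force on the tool from outside, world axes, zero at the start; "torque": the same for the moment, N m; "finger_gap": finger opening in m; "grip_force": force on a finger pad.
Only numpy, scipy, OpenCV 4.12 (cv2) and the standard library are available. Lean on these libraries where they do the work, as an engineer would, in place of code of your own. Each camera call takes 0.05 s, during which the arm holds its last target. There are 200 camera calls.

## Working session

There is one attempt and no reset: what is moved stays moved. The work goes in short steps, Python scripts to look and compute and a tool call to move; the robot and the scene stay as the last step left them, time stands still between calls to the robot, and variables do not carry over. Pictures are saved under pics/ and viewed, at most 10 in all, crops included, and the job is handed in when it is done.

Besides the shell and the picture viewer there is one more tool, called as name([rows], argument=value, ...), one row to a line, values as JSON. move_arm: Moves the arm, as the interface text tells. Its arguments: {"type":"object","properties":{"plan":{"type":"array","items":{"type":"array"}},"grip":{"type":"number"}},"required":["plan"]}

```bash
mkdir -p pics; ls; python3 - <<'E'
from rig import arm
import cv2,numpy as np
s=arm.read_state();print(s)
a=[]
for n in("scene","side"):
    c=arm.capture(n);np.savez(f"pics/{n}0.npz",**c);print(n,c["mtx"],c["T"])
    cv2.imwrite(f"pics/{n}0.png",cv2.resize(c["frame"][:,:,::-1],(800,600)))
E
```

```text
pics
{'t': 0.0, 'joint_pos': array([ 1.91175212e+01,  2.33966144e+00,  4.80052315e+00, -2.64305038e-02,
       -9.25608678e+01, -1.91216247e+01]), 'qvel': array([-0.02376166, -0.0948522 ,  0.00832402, -0.05104182,  0.00011821,
        0.043647  ]), 'effort': array([-7.27207535e-04, -3.68200672e+01,  3.47413230e+01,  6.93227157e+00,
       -5.48646509e-03, -9.47124363e-06]), 'position': array([5.99713596e-01, 6.20524968e-05, 2.55252022e-01]), 'ee_rot': array([ 1.79896862e+02, -7.81016568e-03, -9.00029386e+01]), 'ft_force': array([ 0.56894227, -0.70525116, -0.17508606]), 'torque': array([ 0.02515403, -0.0012478 ,  0.03551252]), 'grip_force': 0.0, 'finger_gap': 0.08539073959184897}
scene [[399.32919544   0.         260.86339574]
 [  0.         399.32919544 193.53476055]
 [  0.           0.           1.        ]] [[-2.24146132e-01  7.93598269e-01 -5.65650333e-01  1.31755563e+00]
 [ 9.74555442e-01  1.82258288e-01 -1.30474546e-01  1.29787981e-01]
 [-4.49912700e-04 -5.80502975e-01 -8.14258002e-01  1.20124245e+00]
 [ 0.00000000e+00  0.00000000e+00  0.00000000e+00  1.00000000e+00]]
side [[457.9885606    0.         257.4807693 ]
 [  0.         457.9885606  198.25611462]
 [  0.           0.           1.        ]] [[ 0.95964342 -0.20405488  0.19350999  0.28060655]
 [-0.281208   -0.69002108  0.66692801 -0.90775092]
 [-0.00256394 -0.69442963 -0.71955605  1.05786315]
 [ 0.          0.          0.          1.        ]]
```

View pics/scene0.png

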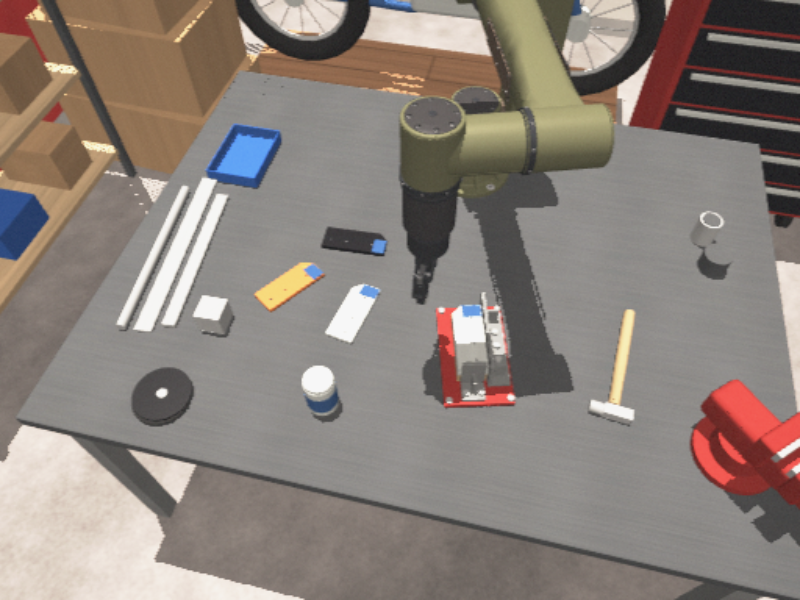

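View pics/side0.png

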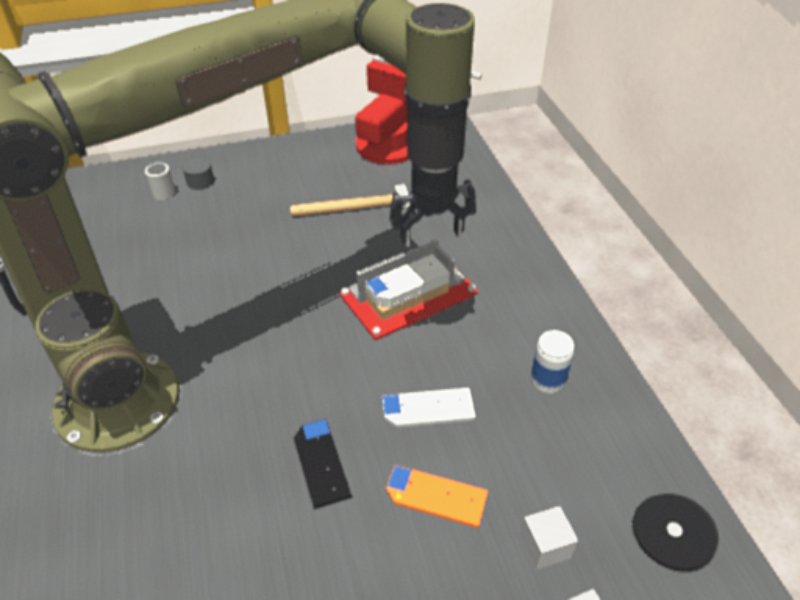

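The scene view shows the white blank at about (353,313) with its blue band towards the robot, and the red jig at about (475,355). The can, block and hammer are well clear of both. The side view shows the blank at (430,407) and the jig at (410,290).

```bash
cat > h.py <<'E'
import numpy as np,cv2
def ray(c,uv,z):
    uv=np.atleast_2d(np.asarray(uv,float)); d=np.c_[uv,np.ones(len(uv))]@np.linalg.inv(c["mtx"]).T@c["T"][:3,:3].T
    o=c["T"][:3,3]; return (o+d*((z-o[2])/d[:,2])[:,None])[:,:2]
def proj(c,p):
    q=(np.atleast_2d(p)-c["T"][:3,3])@c["T"][:3,:3]@c["mtx"].T
    return q[:,:2]/q[:,2:]
def blob(m,uv):
    n,l,s,ce=cv2.connectedComponentsWithStats(m.astype(np.uint8))
    ys,xs=np.nonzero(l); i=np.argmin((xs-uv[0])**2+(ys-uv[1])**2)
    return (l==l[ys[i],xs[i]]).astype(np.uint8)
def hull(m):
    return cv2.convexHull(max(cv2.findContours(m,cv2.RETR_EXTERNAL,cv2.CHAIN_APPROX_NONE)[0],key=cv2.contourArea))[:,0]
def rect(P):
    (cx,cy),(w,h),a=cv2.minAreaRect((P*1000).astype(np.float32))
    if w<h:w,h,a=h,w,a+90
    return np.round([cx,cy,w,h,a],1)
def masks(f):
    hsv=cv2.cvtColor(f,cv2.COLOR_RGB2HSV).astype(int);H,S,V=hsv[...,0],hsv[...,1],hsv[...,2]
    return dict(white=(S<60)&(V>150),blue=(abs(H-110)<15)&(S>110)&(V>80),red=((H<6)|(H>174))&(S>130)&(V>60))
E
python3 - <<'E'
from h import *
for n,b,bl,j in(("scene",(226,200),(237,187),(287,225)),("side",(275,260),(250,258),(240,200))):
    c=np.load(f"pics/{n}0.npz");m=masks(c["frame"])
    B=blob(m["white"]|m["blue"],b);print(n,"blank",rect(ray(c,hull(B),.010)))
    bb=blob(m["blue"],bl);yx=np.argwhere(bb).mean(0)[::-1];print(" band",ray(c,yx,.010)*1000,bb.sum())
    R=blob(m["red"],j) ;mm=m["red"].astype(np.uint8);k=np.zeros_like(mm);cv2.circle(k,j,75 if n=="side" else 75,1,-1)
    P=ray(c,hull(cv2.morphologyEx(mm*k,cv2.MORPH_CLOSE,np.ones((9,9)))),.012);print(" jig",rect(P))
E
```

```text
scene blank [ 537.7 -180.   171.7   69.1  170.1]
 band [[ 478.17122149 -158.2068931 ]] 60
 jig [594.8 110.6 252.6 148.2  15.8]
side blank [ 538.4 -180.8  164.3   74.8  170. ]
 band [[ 476.61220392 -157.59867319]] 99
 jig [589.9 103.  255.1 151.6  13.3]
```

move_arm([
  [[4.5,1.55,0],[0,0,0]],
  [[4.5,1.55,0],[0,0,0]],
  [[4.5,1.55,0],[0,0,0]],
  [[4.5,1.55,0],[0,0,0]],
  [[0,0,0],[0,0,-0.175]],
  [[0,0,0],[0,0,-0.175]],
  [[0,0,0],[0,0,-0.175]],
  [[0,0,0],[0,0,-0.175]],
  [[0,0,0],[0,0,-0.175]],
  [[0,0,0],[0,0,-0.175]],
  [[0,0,0],[0,0,-0.175]],
  [[0,0,0],[0,0,-0.175]],
], grip=-1)

```text
t: 1.6
position: [0.5378, -0.1799, 0.2557]
ee_rot: [-180.0, 0.1, -9.5]
ft_force: [0.3, 0.3, 0.5]
finger_gap: 0.0854
grip_force: 0.0
```

```bash
python3 - <<'E'
from rig import arm
from h import *
s=arm.read_state();print(s["position"],s["ee_rot"],s["joint_pos"].round(0))
c=arm.capture("wrist");np.savez("pics/w1.npz",**c);print(c["T"].round(3))
cv2.imwrite("pics/w1.png",c["frame"][:,:,::-1])
m=masks(c["frame"]);p=proj(c,[.538,-.18,.01])[0];print(p)
B=blob(m["white"]|m["blue"],p);print(B.sum(),rect(ray(c,hull(B),.010)))
yx=np.argwhere(B&m["blue"]).mean(0)[::-1];print(ray(c,yx,.01))
c=arm.capture("scene");np.savez("pics/scene1.npz",**c)
cv2.imwrite("pics/scene1.png",cv2.resize(c["frame"][160:290,240:370,::-1],(780,780))[:600])
E
```

```text
[ 0.53782806 -0.17987595  0.25570695] [-1.79995947e+02  6.20182176e-02 -9.45486734e+00] [  2.  -3.  -0.  -0. -93.  79.]
[[-0.164 -0.951 -0.263  0.604]
 [-0.987  0.158  0.044 -0.19 ]
 [-0.     0.267 -0.964  0.373]
 [ 0.     0.     0.     1.   ]]
[255.87431441 162.35304332]
6719 [ 539.3 -179.2  162.4   67.3  169.9]
[[ 0.47754906 -0.15761238]]
```

View pics/w1.png

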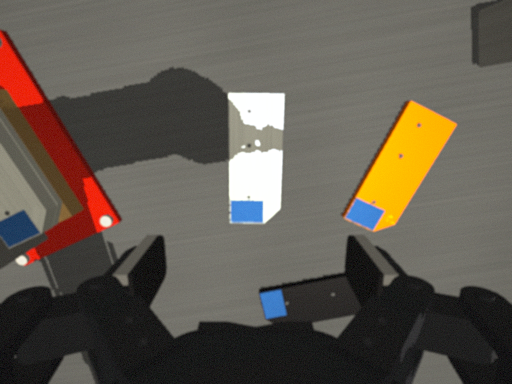

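The wrist view shows the blank at about (256,158), centred between the fingers with its clip at lower right. Next I descend and feel for the bench.

move_arm([
  [[0.14,-0.09,4],[0,0,0]],
  [[0,0,4],[0,0,0]],
  [[0,0,4],[0,0,0]],
  [[0,0,4],[0,0,0]],
  [[0,0,3],[0,0,0]],
  [[0,0,2],[0,0,0]],
  [[0,0,1],[0,0,0]],
  [[0,0,0],[0,0,0]],
  [[0,0,0],[0,0,0]],
  [[0,0,0],[0,0,0]],
], grip=-0.7)

```text
t: 2.95
position: [0.5401, -0.1794, 0.0373]
ee_rot: [-180.0, -0.1, -9.8]
ft_force: [1.0, 0.4, 0.2]
finger_gap: 0.0726
grip_force: 0.0
```

```bash
python3 - <<'E'
from rig import arm
from h import *
s=arm.read_state();print(s["position"])
fr=arm.capture("side");print(proj(fr,s["position"]),proj(fr,s["position"]*[1,1,0]))
u,v=proj(fr,s["position"])[0].astype(int)
a=cv2.resize(fr["frame"][v-45:v+45,u-60:u+60,::-1],(480,360))
fr=arm.capture("wrist");b=cv2.resize(fr["frame"][150:384,100:412,::-1],(480,360))
cv2.imwrite("pics/s2.png",np.vstack([a[:290],b[-310:]]))
E
```

```text
[ 0.54009297 -0.17935742  0.03734546]
[[274.35391753 253.4610223 ]] [[274.03818552 261.47364881]]
```

View pics/s2.png

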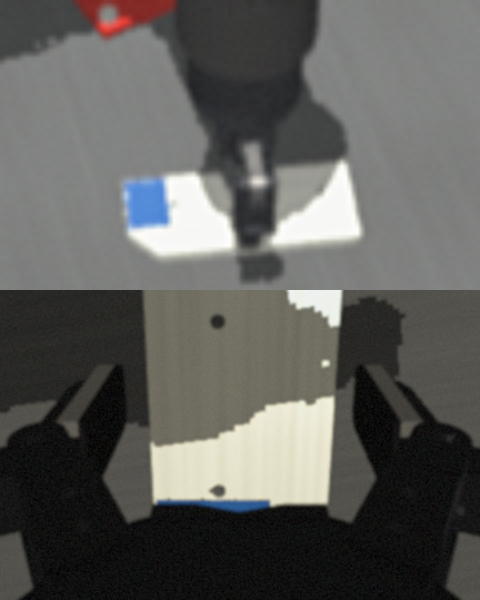

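The fingers straddle the blank evenly. I lower in small steps and watch the force.

move_arm([
  [[0,0,0.4],[0,0,0]],
  [[0,0,0.3],[0,0,0]],
  [[0,0,0.2],[0,0,0]],
  [[0,0,0],[0,0,0]],
])

```text
t: 3.55
position: [0.5393, -0.1794, 0.0269]
ee_rot: [180.0, 0.0, -9.8]
ft_force: [-1.1, -0.0, -0.1]
finger_gap: 0.0727
grip_force: 0.0
```

move_arm([
  [[0,0,0.1],[0,0,0]],
  [[0,0,0.1],[0,0,0]],
  [[0,0,0],[0,0,0]],
])

```text
t: 3.92
position: [0.5394, -0.1793, 0.0252]
ee_rot: [180.0, 0.0, -9.8]
ft_force: [-0.1, -0.5, 0.0]
finger_gap: 0.073
grip_force: 0.0
```

move_arm([
  [[0,0,0.1],[0,0,0]],
  [[0,0,0.1],[0,0,0]],
  [[0,0,0],[0,0,0]],
])

```text
t: 4.3
position: [0.5394, -0.1793, 0.0231]
ee_rot: [180.0, 0.0, -9.8]
ft_force: [-0.2, 0.8, 0.1]
finger_gap: 0.0727
grip_force: 0.0
```

move_arm([
  [[0,0,0.1],[0,0,0]],
  [[0,0,0.1],[0,0,0]],
  [[0,0,0],[0,0,0]],
])

```text
t: 4.68
position: [0.5394, -0.1793, 0.0211]
ee_rot: [180.0, 0.0, -9.8]
ft_force: [0.0, 0.2, -0.9]
finger_gap: 0.0724
grip_force: 0.0
```

move_arm([
  [[0,0,0.1],[0,0,0]],
  [[0,0,0],[0,0,0]],
])

```text
t: 4.92
position: [0.5394, -0.1793, 0.0202]
ee_rot: [180.0, 0.0, -9.8]
ft_force: [0.5, -0.1, -1.1]
finger_gap: 0.0726
grip_force: 0.0
```

move_arm([
  [[0,0,0.1],[0,0,0]],
  [[0,0,0],[0,0,0]],
])

```text
t: 5.18
position: [0.5394, -0.1793, 0.0192]
ee_rot: [180.0, 0.0, -9.8]
ft_force: [0.6, -0.3, -0.1]
finger_gap: 0.0727
grip_force: 0.0
```

move_arm([
  [[0,0,0],[0,0,0]],
  [[0,0,0],[0,0,0]],
  [[0,0,0],[0,0,0]],
  [[0,0,0],[0,0,0]],
], grip=1)

```text
t: 5.68
position: [0.5398, -0.1794, 0.0198]
ee_rot: [180.0, -0.0, -9.8]
ft_force: [-0.3, 0.7, 4.6]
finger_gap: 0.0622
grip_force: 68.1
```

The tips just touch the bench, so I regrip 2 mm higher. That keeps the fingertips above the underside of the blank.

move_arm([
  [[0,0,0],[0,0,0]],
  [[0,0,-0.2],[0,0,0]],
  [[0,0,0],[0,0,0]],
], grip=-0.65)

```text
t: 6.05
position: [0.5394, -0.1793, 0.0211]
ee_rot: [180.0, 0.0, -9.8]
ft_force: [0.0, 0.3, 0.2]
finger_gap: 0.0707
grip_force: 0.0
```

move_arm([
  [[0,0,0],[0,0,0]],
  [[0,0,0],[0,0,0]],
  [[0,0,0],[0,0,0]],
  [[0,0,0],[0,0,0]],
], grip=1)

```text
t: 6.55
position: [0.5397, -0.1793, 0.0217]
ee_rot: [180.0, -0.0, -9.8]
ft_force: [-1.8, 1.0, 4.7]
finger_gap: 0.0619
grip_force: 66.7
```

move_arm([
  [[0,0,-2],[0,0,0]],
  [[0,0,-4],[0,0,0]],
  [[0,0,-5],[0,0,0]],
  [[0,0,-5],[0,0,0]],
  [[0,0,-4],[0,0,0]],
  [[0,0,0],[0,0,0]],
])

```text
t: 7.3
position: [0.5405, -0.1795, 0.224]
ee_rot: [-180.0, -0.3, -9.8]
ft_force: [-0.2, -0.3, -3.7]
finger_gap: 0.0622
grip_force: 66.6
```

```bash
python3 - <<'E'
from rig import arm
from h import *
s=arm.read_state();print(s["position"],s["ft_force"],s["finger_gap"])
for n in("scene","side"):
    c=arm.capture(n);np.savez(f"pics/{n}2.npz",**c)
    f=c["frame"];m=masks(f)["red"].astype(np.uint8);p=proj(c,[.59,.105,.012])[0].astype(int)
    k=np.zeros_like(m);cv2.circle(k,tuple(int(x) for x in p),75,1,-1)
    h=hull(cv2.morphologyEx(m*k,cv2.MORPH_CLOSE,np.ones((5,5))));P=ray(c,h,.012)
    q=cv2.approxPolyDP(h,4,True)[:,0];print(n,rect(P),(ray(c,q,.012)*1000).round())
    u,v=p;cr=f[v-55:v+55,u-65:u+65,::-1];cv2.imwrite(f"pics/c_{n}2.png",cv2.resize(cr,(390,330)))
cv2.imwrite("pics/c2.png",np.hstack([cv2.imread(f"pics/c_{n}2.png") for n in("scene","side")]))
E
```

```text
[ 0.54051829 -0.17951278  0.22396853] [-0.20872997 -0.27483951 -3.69671458] 0.062219902004298465
scene [594.6 111.3 252.  149.1  15.4] [[496.   8.]
 [482.  49.]
 [652. 203.]
 [695. 212.]
 [731.  72.]]
side [484.6  78.5 151.9  36.5 105.2] [[450. 148.]
 [496. 105.]
 [509.  56.]
 [495.   3.]]
```

View pics/c2.png

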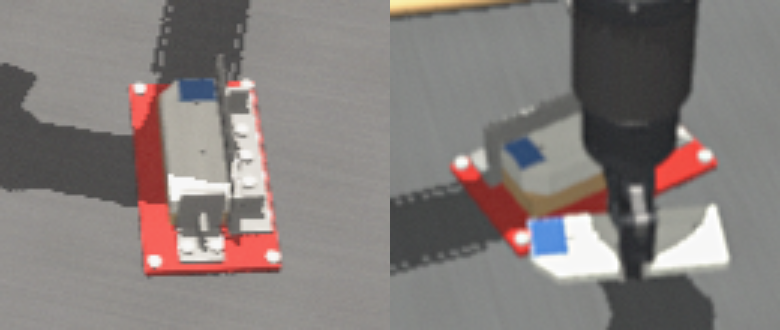

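Both crops show the jig's red base, with the pile's blue band at the near (robot) end and the stop at the far end. I'll cross-check the base corners between views.

```bash
python3 - <<'E'
from h import *
for n,rads in(("scene2",(75,)),("side0",(75,90))):
  for r in rads:
    c=np.load(f"pics/{n}.npz");f=c["frame"];m=masks(f)["red"].astype(np.uint8);p=proj(c,[.592,.107,.012])[0].astype(int)
    k=np.zeros_like(m);cv2.circle(k,tuple(int(x) for x in p),r,1,-1)
    m=cv2.morphologyEx(m*k,cv2.MORPH_CLOSE,np.ones((5,5)))
    h=hull(m);q=cv2.approxPolyDP(h,3,True)[:,0];print(n,[(a.tolist(),b.tolist()) for a,b in zip(q,(ray(c,q,.012)*1000).round())])
    # dark/black wall top corner features skipped; predicted corners under scene estimate
    for yaw,o in((15.4,(594.6,111.3)),):
        R=np.array([[np.cos(np.radians(yaw)),-np.sin(np.radians(yaw))],[np.sin(np.radians(yaw)),np.cos(np.radians(yaw))]])
        C=np.array([[-125,-75],[125,-75],[125,75],[-125,75]])@R.T+o;print(C.round(),proj(c,np.c_[C,[12]*4]/1000).round(),"origin",o-R@[10,12])
E
```

```text
scene2 [([279, 198], [496.0, 8.0]), ([291, 197], [482.0, 49.0]), ([327, 246], [652.0, 203.0]), ([328, 258], [695.0, 212.0]), ([284, 259], [731.0, 72.0])]
[[494.   6.]
 [735.  72.]
 [695. 217.]
 [454. 150.]] [[279. 197.]
 [284. 260.]
 [329. 258.]
 [320. 196.]] origin [588.14571937  97.07529397]
side0 [([305, 185], [727.0, 75.0]), ([242, 216], [495.0, 3.0]), ([217, 187], [450.0, 148.0]), ([298, 179], [715.0, 109.0])]
[[494.   6.]
 [735.  72.]
 [695. 217.]
 [454. 150.]] [[241. 215.]
 [308. 185.]
 [282. 159.]
 [218. 186.]] origin [588.14571937  97.07529397]
side0 [([305, 185], [727.0, 75.0]), ([242, 216], [495.0, 3.0]), ([217, 187], [450.0, 148.0]), ([298, 179], [715.0, 109.0])]
[[494.   6.]
 [735.  72.]
 [695. 217.]
 [454. 150.]] [[241. 215.]
 [308. 185.]
 [282. 159.]
 [218. 186.]] origin [588.14571937  97.07529397]
```

move_arm([
  [[0,-2.5,0],[0,0,0]],
  [[0,-4.5,0],[0,0,0]],
  [[0,-4.5,0],[0,0,0]],
  [[-0.14,-4.5,0],[0,0,0]],
  [[0,-4.5,0],[0,0,0]],
  [[0,-3.5,0],[0,0,0]],
  [[0,-1.5,0],[0,0,-0.15]],
  [[0,0,0],[0,0,-0.15]],
  [[0,0,0],[0,0,-0.15]],
  [[0,0,0],[0,0,0]],
])

```text
t: 8.65
position: [0.5807, 0.0722, 0.2185]
ee_rot: [-180.0, 0.3, 15.9]
ft_force: [0.2, -0.2, -2.7]
finger_gap: 0.0619
grip_force: 66.6
```

```bash
python3 - <<'E'
from rig import arm
from h import *
s=arm.read_state();print(s["position"],s["ee_rot"],s["ft_force"])
c=arm.capture("wrist");np.savez("pics/w3.npz",**c);f=c["frame"][:,:,::-1].copy()
a=np.radians(16);R=np.array([[np.cos(a),-np.sin(a)],[np.sin(a),np.cos(a)]])
J=lambda x,y,z:np.r_[R@[x,y]+[587,96.5],z]/1000
for p in[J(-95,32,95),J(95,32,95),J(80,-25,95),J(80,25,95),J(135,-63,12),J(135,87,12)]:
    u=proj(c,p)[0];print(u.round());cv2.circle(f,tuple(int(v) for v in u),2,(0,255,0),-1)
cv2.imwrite("pics/w3.png",f)
E
```

```text
[0.58068937 0.07220003 0.21847016] [-179.99363402    0.25263312   15.92738044] [ 0.19008583 -0.15959269 -2.66516723]
[197. 276.]
[184.  48.]
[261.  70.]
[194.  70.]
[299.  19.]
[144.  19.]
```

View pics/w3.png

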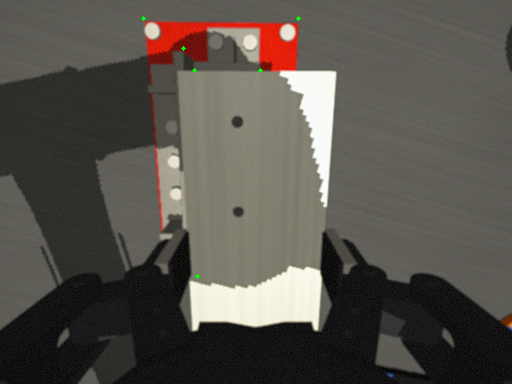

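The wrist view shows the jig's far corners at (147,24) and (298,23). The held blank lies parallel to the fence.

```bash
python3 - <<'E'
from h import *
c=np.load("pics/w3.npz");m=masks(c["frame"])["red"].astype(np.uint8);m[:,:130]=0;m[150:]=0;m[:,310:]=0
h=hull(cv2.morphologyEx(m,cv2.MORPH_CLOSE,np.ones((5,5))));q=cv2.approxPolyDP(h,3,True)[:,0];P=ray(c,q,.012)*1000
print(q.tolist(),P.round(1).tolist())
q2=[(146.5,22.5),(298.5,22.5),(160.5,231)];P=ray(c,q2,.012)*1000;d=P[0]-P[1]
yaw=np.degrees(np.arctan2(*(P[0]-P[1])[::-1]))-90;e=P[0]-P[2];print(yaw,np.degrees(np.arctan2(e[1],e[0])),np.linalg.norm(d))
a=np.radians(16);R=np.array([[np.cos(a),-np.sin(a)],[np.sin(a),np.cos(a)]])
mid=(P[0]+P[1])/2;print("origin",mid-R@[135,12])
E
```

```text
[[145, 22], [297, 23], [296, 69], [150, 84]] [[690.4, 215.9], [730.1, 73.8], [690.2, 61.8], [635.6, 200.7]]
15.952534817235033 14.64685937992013 147.49986485796535
origin [584.21398021  94.73213943]
```

```bash
python3 - <<'E'
from h import *
L=[]
for n in("scene0","side0"):
    c=np.load(f"pics/{n}.npz");m=masks(c["frame"])["blue"]|False
    hsv=cv2.cvtColor(c["frame"],cv2.COLOR_RGB2HSV).astype(int);m=(abs(hsv[...,0]-110)<15)&(hsv[...,1]>110)&(hsv[...,2]>50)
    a=np.radians(16);p=np.r_[585-65*np.cos(a)-5*np.sin(a),95.5-65*np.sin(a)+5*np.cos(a),60]/1000
    B=blob(m,proj(c,p)[0]);yx=np.argwhere(B).mean(0)[::-1];print(n,B.sum(),yx,proj(c,p))
    L.append((c["T"][:3,3],c["T"][:3,:3]@np.linalg.inv(c["mtx"])@np.r_[yx,1]))
(o1,d1),(o2,d2)=L
t=np.linalg.lstsq(np.c_[d1,-d2],o2-o1,rcond=None)[0];print(o1+t[0]*d1,o2+t[1]*d2)
E
```

```text
scene0 65 [301.35384615 198.38461538] [[299.13687506 199.82221243]]
side0 64 [241.078125 182.421875] [[243.00076781 185.60708962]]
[0.51832083 0.08912491 0.06695939] [0.51723174 0.09010961 0.06769148]
```

move_arm([
  [[0,0,2],[0,0,0]],
  [[0,0,3],[0,0,0]],
  [[0,0,3],[0,0,0]],
  [[0,0,2],[0,0,0]],
  [[0,0,1],[0,0,0]],
  [[0,0,0.5],[0,0,0]],
  [[0,0,0],[0,0,0]],
  [[0,0,0],[0,0,0]],
])

```text
t: 9.7
position: [0.582, 0.0724, 0.1073]
ee_rot: [180.0, -0.1, 16.0]
ft_force: [0.1, -0.0, -3.2]
finger_gap: 0.0622
grip_force: 66.6
```

The pile top is at about 67 mm, so I expect contact with the TCP near 0.089.

move_arm([
  [[0,0,0.3],[0,0,0]],
  [[0,0,0.3],[0,0,0]],
  [[0,0,0.2],[0,0,0]],
  [[0,0,0.2],[0,0,0]],
  [[0,0,0],[0,0,0]],
])

```text
t: 10.32
position: [0.5814, 0.0722, 0.096]
ee_rot: [180.0, 0.0, 16.0]
ft_force: [1.0, 0.0, -3.2]
finger_gap: 0.0621
grip_force: 66.6
```

move_arm([
  [[0,0,0.1],[0,0,0]],
  [[0,0,0.1],[0,0,0]],
  [[0,0,0],[0,0,0]],
])

```text
t: 10.7
position: [0.5814, 0.0722, 0.0942]
ee_rot: [-180.0, 0.0, 16.0]
ft_force: [-0.2, 0.6, -3.6]
finger_gap: 0.0619
grip_force: 66.6
```

move_arm([
  [[0,0,0.1],[0,0,0]],
  [[0,0,0.1],[0,0,0]],
  [[0,0,0],[0,0,0]],
])

```text
t: 11.08
position: [0.5814, 0.0722, 0.0921]
ee_rot: [-180.0, 0.0, 16.0]
ft_force: [0.4, 1.0, -3.8]
finger_gap: 0.0623
grip_force: 66.6
```

move_arm([
  [[0,0,0.1],[0,0,0]],
  [[0,0,0.1],[0,0,0]],
  [[0,0,0],[0,0,0]],
])

```text
t: 11.45
position: [0.5814, 0.0722, 0.0901]
ee_rot: [180.0, 0.0, 16.0]
ft_force: [0.3, -1.2, -3.0]
finger_gap: 0.0617
grip_force: 66.6
```

move_arm([
  [[0,0,0.1],[0,0,0]],
  [[0,0,0.1],[0,0,0]],
  [[0,0,0],[0,0,0]],
])

```text
t: 11.82
position: [0.5816, 0.0722, 0.0895]
ee_rot: [180.0, -0.0, 16.0]
ft_force: [-5.5, -0.9, 5.2]
finger_gap: 0.0618
grip_force: 67.6
```

Contact felt: about 8 N of load, putting the pile top at about 68 mm. I ease off slightly and open by a few millimetres only, because the fence is close.

move_arm([
  [[0,0,-0.08],[0,0,0]],
  [[0,0,0],[0,0,0]],
])

```text
t: 12.08
position: [0.5816, 0.0722, 0.0894]
ee_rot: [180.0, -0.0, 16.0]
ft_force: [-3.9, 0.7, 4.5]
finger_gap: 0.062
grip_force: 67.4
```

move_arm([
  [[0,0,0],[0,0,0]],
  [[0,0,0],[0,0,0]],
  [[0,0,0],[0,0,0]],
], grip=-0.65)

```text
t: 12.45
position: [0.5816, 0.0722, 0.0889]
ee_rot: [180.0, -0.0, 16.0]
ft_force: [-0.4, 0.1, 0.0]
finger_gap: 0.0704
grip_force: 0.0
```

move_arm([
  [[0,0,-0.5],[0,0,0]],
  [[0,0,-1.5],[0,0,0]],
  [[0,0,-3],[0,0,0]],
  [[0,0,-3],[0,0,0]],
  [[0,0,0],[0,0,0]],
  [[0,2,0],[0,0,0]],
  [[0,2,0],[0,0,0]],
  [[0,2,0],[0,0,0]],
  [[0,0,0],[0,0,0]],
], grip=1)

```text
t: 13.58
position: [0.5982, 0.0123, 0.1684]
ee_rot: [180.0, 0.1, 15.8]
ft_force: [0.2, 0.6, -3.5]
finger_gap: 0.0617
grip_force: 67.1
```

```bash
cat >> h.py <<'E'
def jig(P,o=(585,95.5),yaw=16):
    a=np.radians(yaw);R=np.array([[np.cos(a),-np.sin(a)],[np.sin(a),np.cos(a)]]);return (P-np.array(o))@R
E
python3 - <<'E'
from rig import arm
from h import *
s=arm.read_state();print(s["position"],s["ee_rot"],s["finger_gap"],jig(s["position"][:2]*1000))
v=[]
for n in("scene","side","wrist"):
    c=arm.capture(n);np.savez(f"pics/{n}4.npz",**c);f=c["frame"][:,:,::-1].copy()
    p=proj(c,[.585,.0955,.075])[0].astype(int)
    v.append(cv2.resize(f[max(0,p[1]-50):p[1]+50,max(0,p[0]-50):p[0]+50],(300,300)) if n!="wrist" else cv2.resize(f,(400,300)))
cv2.imwrite("pics/v4.png",np.vstack([np.hstack(v[:2]),np.hstack([v[2],np.zeros((300,200,3),np.uint8)])]))
E
```

```text
[0.59818686 0.0123095  0.16838356] [1.79982499e+02 7.72257386e-02 1.58474653e+01] 0.061688759705468596 [-10.25438245 -83.60263607]
```

View pics/v4.png

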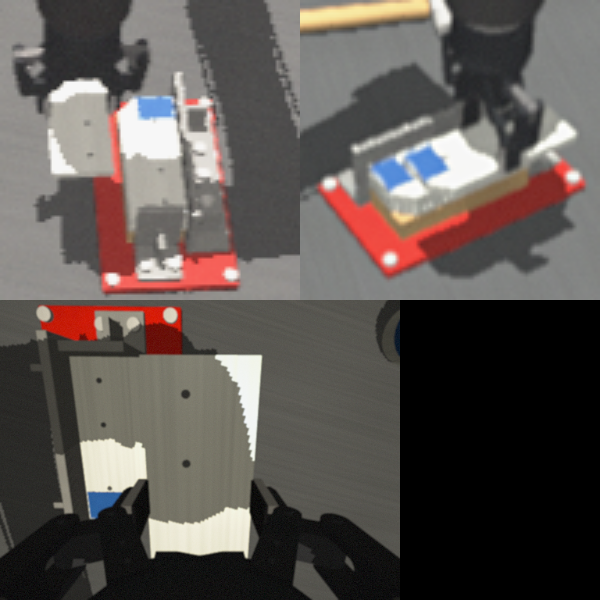

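My mistake: the close command took effect before the lift, so the blank was gripped again and lifted (seen held beside the pile, pile intact). I'll go back and set it down again by feel.

move_arm([
  [[0,-2,0],[0,0,0]],
  [[0,-2,0],[0,0,0]],
  [[0,-2.1,0],[0,0,0]],
  [[0,0,0],[0,0,0]],
  [[0,0,2],[0,0,0]],
  [[0,0,2],[0,0,0]],
  [[0,0,1.2],[0,0,0]],
  [[0,0,0.8],[0,0,0]],
  [[0,0,0],[0,0,0]],
  [[0,0,0],[0,0,0]],
])

```text
t: 14.98
position: [0.5816, 0.0731, 0.1098]
ee_rot: [180.0, -0.1, 16.0]
ft_force: [0.1, -0.0, -2.8]
finger_gap: 0.0615
grip_force: 67.0
```

move_arm([
  [[0,0,0.1],[0,0,0]],
  [[0,0,0.1],[0,0,0]],
  [[0,0,0],[0,0,0]],
])

```text
t: 15.35
position: [0.5812, 0.0732, 0.1071]
ee_rot: [-180.0, 0.0, 16.0]
ft_force: [0.8, -0.3, -3.8]
finger_gap: 0.0619
grip_force: 67.0
```

move_arm([
  [[0,0,0.1],[0,0,0]],
  [[0,0,0.1],[0,0,0]],
  [[0,0,0.1],[0,0,0]],
  [[0,0,0],[0,0,0]],
])

```text
t: 15.85
position: [0.5811, 0.0731, 0.1039]
ee_rot: [180.0, 0.0, 16.0]
ft_force: [-0.0, 0.4, -3.1]
finger_gap: 0.0616
grip_force: 67.0
```

```bash
python3 - <<'E'
from rig import arm
from h import *
# apparent length/width of held blank in wrist view vs w3 gives its depth below camera; compare far edge row
for n in("pics/w3.npz",None):
    c=np.load(n) if n else arm.capture("wrist")
    g=cv2.cvtColor(c["frame"],cv2.COLOR_RGB2GRAY);hsv=cv2.cvtColor(c["frame"],cv2.COLOR_RGB2HSV)
    ed=[]
    for r in(150,180,210,230):
        x=np.abs(np.diff(cv2.GaussianBlur(g,(3,3),0)[r].astype(int)));ed.append([int(i) for i in np.argsort(x)[-8:]])
    print(n,[sorted(e) for e in ed])
E
```

```text
pics/w3.npz [[177, 178, 313, 314, 315, 329, 330, 331], [158, 159, 321, 322, 323, 327, 328, 329], [106, 160, 161, 231, 232, 233, 242, 243], [40, 41, 111, 112, 186, 187, 323, 324]]
None [[151, 152, 308, 309, 310, 328, 329, 330], [154, 155, 316, 317, 318, 326, 327, 328], [117, 118, 156, 157, 232, 233, 242, 243], [119, 120, 156, 157, 158, 159, 164, 165]]
```

move_arm([
  [[0,0,0.1],[0,0,0]],
  [[0,0,0.1],[0,0,0]],
  [[0,0,0.1],[0,0,0]],
  [[0,0,0],[0,0,0]],
])

```text
t: 16.4
position: [0.5811, 0.0731, 0.1009]
ee_rot: [180.0, 0.0, 16.0]
ft_force: [0.5, -0.7, -3.6]
finger_gap: 0.0613
grip_force: 67.0
```

move_arm([
  [[0,0,0.1],[0,0,0]],
  [[0,0,0.1],[0,0,0]],
  [[0,0,0],[0,0,0]],
])

```text
t: 16.77
position: [0.5811, 0.0731, 0.0989]
ee_rot: [-180.0, 0.0, 16.0]
ft_force: [0.1, 0.3, -3.4]
finger_gap: 0.0617
grip_force: 67.0
```

move_arm([
  [[0,0,0.1],[0,0,0]],
  [[0,0,0.1],[0,0,0]],
  [[0,0,0],[0,0,0]],
])

```text
t: 17.15
position: [0.5811, 0.0731, 0.0969]
ee_rot: [-180.0, 0.0, 16.0]
ft_force: [0.6, 0.4, -3.7]
finger_gap: 0.0617
grip_force: 67.0
```

move_arm([
  [[0,0,0.1],[0,0,0]],
  [[0,0,0.1],[0,0,0]],
  [[0,0,0],[0,0,0]],
])

```text
t: 17.52
position: [0.5811, 0.0731, 0.0949]
ee_rot: [-180.0, 0.0, 16.0]
ft_force: [-0.5, 0.4, -3.6]
finger_gap: 0.0615
grip_force: 67.0
```

move_arm([
  [[0,0,0.1],[0,0,0]],
  [[0,0,0.1],[0,0,0]],
  [[0,0,0],[0,0,0]],
])

```text
t: 17.9
position: [0.5811, 0.0731, 0.0929]
ee_rot: [180.0, 0.0, 16.0]
ft_force: [0.6, 0.8, -2.7]
finger_gap: 0.0614
grip_force: 67.0
```

move_arm([
  [[0,0,0.1],[0,0,0]],
  [[0,0,0.1],[0,0,0]],
  [[0,0,0],[0,0,0]],
])

```text
t: 18.27
position: [0.5812, 0.0732, 0.0911]
ee_rot: [180.0, -0.0, 16.0]
ft_force: [-1.1, -0.4, -1.9]
finger_gap: 0.0615
grip_force: 67.1
```

move_arm([
  [[0,0,0.1],[0,0,0]],
  [[0,0,0],[0,0,0]],
])

```text
t: 18.52
position: [0.5813, 0.0731, 0.0911]
ee_rot: [180.0, -0.0, 16.0]
ft_force: [-4.7, 0.3, 4.6]
finger_gap: 0.0613
grip_force: 67.9
```

move_arm([
  [[0,0,-0.05],[0,0,0]],
  [[0,0,0],[0,0,0]],
  [[0,0,0],[0,0,0]],
], grip=-0.65)

```text
t: 18.9
position: [0.5814, 0.0732, 0.0905]
ee_rot: [180.0, -0.0, 16.0]
ft_force: [-0.7, -0.3, 0.1]
finger_gap: 0.0703
grip_force: 0.0
```

move_arm([
  [[0,0,-0.5],[0,0,0]],
  [[0,0,-1.5],[0,0,0]],
  [[0,0,-3],[0,0,0]],
  [[0,0,-3],[0,0,0]],
  [[0,0,0],[0,0,0]],
  [[0,2,0],[0,0,0]],
  [[0,2,0],[0,0,0]],
  [[0,2,0],[0,0,0]],
  [[0,0,0],[0,0,0]],
])

```text
t: 20.02
position: [0.5979, 0.0133, 0.17]
ee_rot: [180.0, 0.1, 15.8]
ft_force: [0.4, 0.3, 0.5]
finger_gap: 0.0703
grip_force: 0.0
```

move_arm([
  [[0,0,0],[0,0,0]],
  [[0,0,0],[0,0,0]],
  [[0,0,0],[0,0,0]],
  [[0,0,0],[0,0,0]],
], grip=1)

```text
t: 20.52
position: [0.5977, 0.0158, 0.1706]
ee_rot: [-180.0, -0.0, 16.0]
ft_force: [1.0, -0.3, -0.3]
finger_gap: 0.0002
grip_force: 0.0
```

```bash
python3 - <<'E'
from rig import arm
from h import *
s=arm.read_state();print(s["position"],s["ee_rot"],s["finger_gap"],s["ft_force"],jig(s["position"][:2]*1000))
v=[]
for n in("scene","side","wrist"):
    c=arm.capture(n);np.savez(f"pics/{n}5.npz",**c);f=c["frame"][:,:,::-1].copy()
    p=proj(c,[.585,.0955,.075])[0].astype(int)
    v.append(cv2.resize(f[max(0,p[1]-50):p[1]+50,max(0,p[0]-50):p[0]+50],(300,300)) if n!="wrist" else cv2.resize(f,(400,300)))
cv2.imwrite("pics/v5.png",np.vstack([np.hstack(v[:2]),np.hstack([v[2],np.zeros((300,200,3),np.uint8)])]))
E
```

```text
[0.59768299 0.01578212 0.17062723] [-1.79998386e+02 -5.61953397e-05  1.60261383e+01] 0.00020782990522306592 [ 1.00637913 -0.25663465 -0.28661324] [ -9.78154777 -80.12564943]
```

View pics/v5.png

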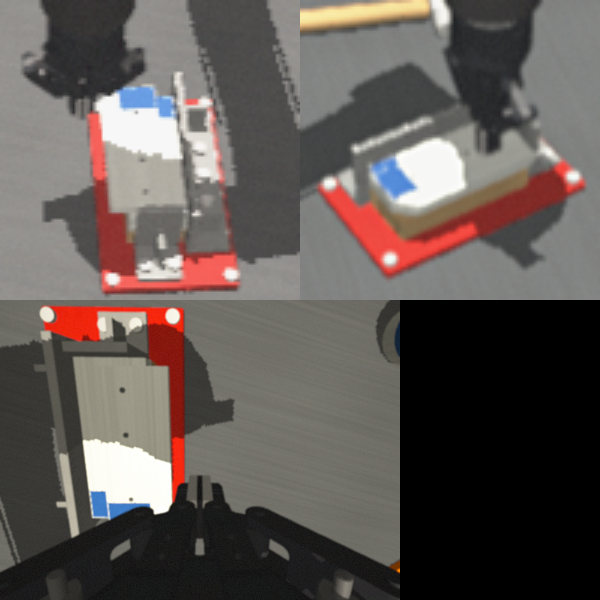

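The blank rests flat on the pile, offset towards -y and -x. Next I descend beside its open long edge to blank height.

move_arm([
  [[0,0,2],[0,0,0]],
  [[0,0,2],[0,0,0]],
  [[0,0,2],[0,0,0]],
  [[0,0,0.8],[0,0,0]],
  [[0,0,0.45],[0,0,0]],
  [[0,0,0],[0,0,0]],
  [[0,0,0],[0,0,0]],
])

```text
t: 21.55
position: [0.5981, 0.0155, 0.0989]
ee_rot: [180.0, -0.1, 16.0]
ft_force: [-0.6, 1.1, -0.2]
finger_gap: -0.0001
grip_force: 0.0
```

move_arm([
  [[0,-0.4,0],[0,0,0]],
  [[0,-0.4,0],[0,0,0]],
  [[0,-0.4,0],[0,0,0]],
  [[0,0,0],[0,0,0]],
])

```text
t: 22.05
position: [0.5944, 0.0274, 0.0981]
ee_rot: [-180.0, -0.0, 16.0]
ft_force: [-0.1, 0.6, 0.2]
finger_gap: 0.0003
grip_force: 0.0
```

move_arm([
  [[0,-0.3,0],[0,0,0]],
  [[0,-0.3,0],[0,0,0]],
  [[0,-0.3,-0.01],[0,0,0]],
  [[0,-0.3,-0.01],[0,0,0]],
])

```text
t: 22.55
position: [0.591, 0.0385, 0.0982]
ee_rot: [180.0, 0.0, 16.0]
ft_force: [1.0, -1.6, -1.3]
finger_gap: 0.0
grip_force: 0.7
```

move_arm([
  [[0,-0.2,-0.01],[0,0,0]],
  [[0,-0.2,-0.01],[0,0,0]],
])

```text
t: 22.8
position: [0.5899, 0.0424, 0.0984]
ee_rot: [180.0, 0.0, 16.0]
ft_force: [0.9, -1.7, -0.9]
finger_gap: -0.0001
grip_force: 0.7
```

move_arm([
  [[0,-0.2,-0.01],[0,0,0]],
  [[0,-0.2,-0.01],[0,0,0]],
  [[0,-0.1,-0.01],[0,0,0]],
])

```text
t: 23.18
position: [0.5886, 0.0473, 0.0988]
ee_rot: [180.0, 0.0, 16.0]
ft_force: [0.8, -1.1, -1.1]
finger_gap: -0.0003
grip_force: 0.7
```

move_arm([
  [[0,-0.1,-0.01],[0,0,0]],
  [[0,-0.1,-0.01],[0,0,0]],
])

```text
t: 23.42
position: [0.5881, 0.0492, 0.099]
ee_rot: [180.0, 0.0, 16.0]
ft_force: [0.3, -1.2, -0.7]
finger_gap: -0.0
grip_force: 0.7
```

```bash
python3 - <<'E'
from rig import arm
from h import *
s=arm.read_state();print(s["position"],s["ft_force"],jig(s["position"][:2]*1000))
E
```

```text
[0.58807914 0.04917545 0.0990082 ] [ 0.3438103  -1.22189691 -0.71605141] [ -9.8089192  -45.37874554]
```

move_arm([
  [[0,-0.1,0],[0,0,0]],
  [[0,-0.1,-0.01],[0,0,0]],
])

```text
t: 23.68
position: [0.5875, 0.0511, 0.0991]
ee_rot: [-180.0, 0.0, 16.0]
ft_force: [0.7, -1.9, -0.6]
finger_gap: -0.0001
grip_force: 0.7
```

move_arm([
  [[0,-0.1,0],[0,0,0]],
  [[0,-0.1,-0.01],[0,0,0]],
])

```text
t: 23.92
position: [0.5869, 0.053, 0.0991]
ee_rot: [-180.0, 0.0, 16.0]
ft_force: [1.0, -0.9, -1.1]
finger_gap: 0.0
grip_force: 0.7
```

move_arm([
  [[0,-0.1,0],[0,0,0]],
  [[0,-0.1,-0.01],[0,0,0]],
])

```text
t: 24.18
position: [0.5864, 0.055, 0.0992]
ee_rot: [-180.0, 0.0, 16.0]
ft_force: [0.3, -1.6, -1.5]
finger_gap: 0.0002
grip_force: 0.7
```

```bash
python3 - <<'E'
from rig import arm
from h import *
s=arm.read_state();print(s["position"],s["ft_force"],jig(s["position"][:2]*1000))
c=arm.capture("scene");p=proj(c,[.585,.0955,.075])[0].astype(int)
a=cv2.resize(c["frame"][p[1]-45:p[1]+45,p[0]-45:p[0]+45,::-1],(400,400),interpolation=cv2.INTER_CUBIC)
c=arm.capture("wrist");b=cv2.resize(c["frame"][:,:,::-1],(400,300));b=np.vstack([b,np.zeros((100,400,3),np.uint8)])
cv2.imwrite("pics/v6.png",np.hstack([a,b]))
E
```

```text
[0.58638036 0.05498045 0.09924373] [ 0.26728748 -1.59607391 -1.45769736] [ -9.84181601 -39.33036901]
```

View pics/v6.png

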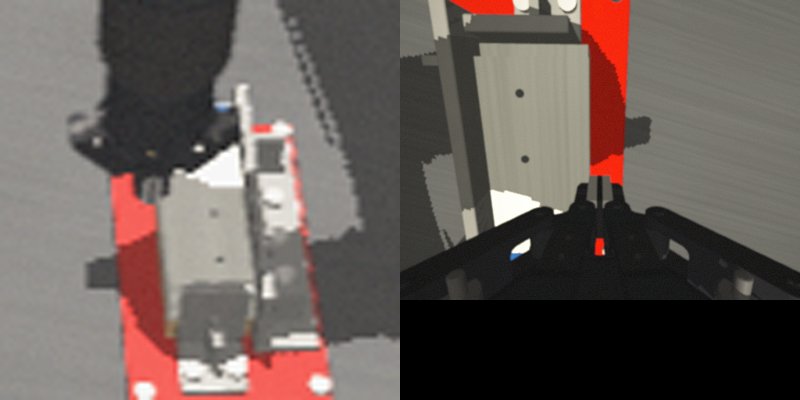

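The fingertips are pressing the blank's open long edge at about (597,185), and the blank is nearly at the fence. I keep going until the force rises.

move_arm([
  [[0,-0.1,0],[0,0,0]],
  [[0,0,0],[0,0,0]],
])

```text
t: 24.52
position: [0.5861, 0.056, 0.0993]
ee_rot: [-180.0, 0.0, 16.0]
ft_force: [1.0, -0.6, -0.1]
finger_gap: 0.0001
grip_force: 0.5
```

move_arm([
  [[0,-0.1,-0.01],[0,0,0]],
  [[0,0,0],[0,0,0]],
])

```text
t: 24.78
position: [0.5858, 0.0568, 0.0993]
ee_rot: [180.0, 0.0, 16.0]
ft_force: [0.2, -1.8, -0.0]
finger_gap: 0.0002
grip_force: 0.6
```

move_arm([
  [[0,-0.1,0],[0,0,0]],
  [[0,0,0],[0,0,0]],
])

```text
t: 25.02
position: [0.5856, 0.0572, 0.0993]
ee_rot: [180.0, 0.0, 16.0]
ft_force: [0.8, -4.6, -1.6]
finger_gap: 0.0001
grip_force: 2.2
```

move_arm([
  [[0,-0.1,-0.01],[0,0,0]],
  [[0,0,0],[0,0,0]],
])

```text
t: 25.28
position: [0.5855, 0.0574, 0.0995]
ee_rot: [179.9, 0.0, 16.0]
ft_force: [2.6, -7.2, -0.9]
finger_gap: -0.0001
grip_force: 4.0
```

move_arm([
  [[0,-0.05,-0.02],[0,0,0]],
  [[0,0,-0.02],[0,0,0]],
])

```text
t: 25.52
position: [0.5855, 0.0575, 0.1]
ee_rot: [179.8, 0.0, 15.9]
ft_force: [2.3, -9.1, -1.6]
finger_gap: -0.0001
grip_force: 4.7
```

```bash
python3 - <<'E'
from rig import arm
from h import *
s=arm.read_state();print(s["position"],s["ft_force"],s["torque"],jig(s["position"][:2]*1000))
E
```

```text
[0.58545284 0.05746538 0.10001434] [ 2.28309346 -9.09383794 -1.59504861] [-3.15089899 -0.92353802 -0.03193379] [-10.04846863 -36.68604246]
```

Firm against the fence at about 9 N. I back off, go over to the blank's clipped end, and descend there.

move_arm([
  [[0,1,0],[0,0,0]],
  [[0,0,-2],[0,0,0]],
  [[0,0,-3],[0,0,0]],
  [[-3,0,0],[0,0,0]],
  [[-4,-1.5,0],[0,0,0]],
  [[-3.2,-3.2,0],[0,0,0]],
  [[0,0,0],[0,0,0]],
  [[0,0,2.5],[0,0,0]],
  [[0,0,1.8],[0,0,0]],
  [[0,0,0.9],[0,0,0]],
  [[0,0,0],[0,0,0]],
  [[0,0,0],[0,0,0]],
])

```text
t: 27.02
position: [0.4775, 0.0667, 0.0987]
ee_rot: [180.0, -0.0, 16.0]
ft_force: [-0.4, 0.2, -0.9]
finger_gap: 0.0001
grip_force: 0.0
```

```bash
python3 - <<'E'
from rig import arm
from h import *
s=arm.read_state();print(s["position"],s["ee_rot"],s["ft_force"],jig(s["position"][:2]*1000))
c=arm.capture("side");np.savez("pics/side7.npz",**c)
m=masks(c["frame"])["blue"];B=blob(m,proj(c,[.522,.078,.078])[0]);yx=np.argwhere(B).mean(0)[::-1];print(B.sum(),jig(ray(c,yx,.078)*1000), jig(ray(c,hull(B),.078)*1000).round())
E
```

```text
[0.47745006 0.06670187 0.09866101] [ 1.79989230e+02 -4.94074955e-02  1.59940702e+01] [-0.4232803   0.15792839 -0.89038041] [-111.32147726    1.96224078]
29 [[-73.85655653   4.41973675]] [[-64.  12.]
 [-63.   1.]
 [-66.  -3.]
 [-73.  -3.]
 [-83.  -2.]
 [-86.  -0.]
 [-86.   5.]
 [-84.   9.]
 [-79.  11.]
 [-67.  14.]]
```

move_arm([
  [[0.3,0,0.08],[0,0,0]],
  [[0.3,0,0],[0,0,0]],
  [[0.2,0,0],[0,0,0]],
  [[0,0,0],[0,0,0]],
])

```text
t: 27.58
position: [0.4847, 0.0689, 0.097]
ee_rot: [180.0, 0.0, 16.0]
ft_force: [-0.1, -0.3, -0.1]
finger_gap: -0.0
grip_force: 0.0
```

move_arm([
  [[0.2,0,0],[0,0,0]],
  [[0.2,0,0],[0,0,0]],
  [[0,0,0],[0,0,0]],
])

```text
t: 27.95
position: [0.4885, 0.07, 0.097]
ee_rot: [180.0, 0.0, 16.0]
ft_force: [-0.2, 1.0, -0.2]
finger_gap: -0.0
grip_force: 0.0
```

move_arm([
  [[0.2,0,-0.01],[0,0,0]],
  [[0.2,0,-0.01],[0,0,0]],
  [[0,0,0],[0,0,0]],
])

```text
t: 28.32
position: [0.4923, 0.071, 0.0971]
ee_rot: [180.0, 0.0, 16.0]
ft_force: [-0.8, -0.0, -0.7]
finger_gap: 0.0002
grip_force: 0.6
```

move_arm([
  [[0.15,0,-0.01],[0,0,0]],
  [[0.15,0,-0.01],[0,0,0]],
])

```text
t: 28.58
position: [0.4952, 0.0719, 0.0973]
ee_rot: [-180.0, 0.0, 16.0]
ft_force: [-1.6, -0.6, -0.4]
finger_gap: -0.0003
grip_force: 0.7
```

move_arm([
  [[0.1,0,-0.01],[0,0,0]],
  [[0.1,0,-0.01],[0,0,0]],
])

```text
t: 28.82
position: [0.4972, 0.0725, 0.0976]
ee_rot: [-180.0, 0.0, 16.0]
ft_force: [-0.5, -0.7, -0.7]
finger_gap: 0.0001
grip_force: 0.7
```

move_arm([
  [[0.1,0,-0.01],[0,0,0]],
  [[0,0,0],[0,0,0]],
])

```text
t: 29.08
position: [0.4976, 0.0726, 0.0976]
ee_rot: [180.0, 0.1, 16.0]
ft_force: [-4.7, -0.3, 0.3]
finger_gap: 0.0
grip_force: 2.6
```

move_arm([
  [[0.1,0,-0.02],[0,0,0]],
  [[0,0,-0.01],[0,0,0]],
])

```text
t: 29.32
position: [0.4978, 0.0726, 0.0976]
ee_rot: [180.0, 0.2, 16.0]
ft_force: [-8.9, -1.3, 1.0]
finger_gap: -0.0001
grip_force: 4.3
```

move_arm([
  [[0.08,0,-0.02],[0,0,0]],
  [[0,0,-0.01],[0,0,0]],
])

```text
t: 29.58
position: [0.4979, 0.0726, 0.0976]
ee_rot: [180.0, 0.3, 16.0]
ft_force: [-11.1, -1.2, 2.9]
finger_gap: 0.0002
grip_force: 5.7
```

It is home against the stop at about 11 N. I press the long edge once more to confirm it is flush.

move_arm([
  [[-1,0,0],[0,0,0]],
  [[0,0,-2],[0,0,0]],
  [[0,0,-3],[0,0,0]],
  [[3,2,0],[0,0,0]],
  [[4,2,0],[0,0,0]],
  [[3.5,1.7,0],[0,0,0]],
  [[0,0,0],[0,0,0]],
  [[0,0,2.2],[0,0,0]],
  [[0,0,1.7],[0,0,0]],
  [[0,0,0.9],[0,0,0]],
  [[0,0,0],[0,0,0]],
  [[0,0,0],[0,0,0]],
])

```text
t: 31.08
position: [0.6072, 0.0448, 0.1014]
ee_rot: [180.0, -0.1, 16.0]
ft_force: [0.5, -0.3, 0.3]
finger_gap: 0.0001
grip_force: 0.0
```

```bash
python3 - <<'E'
from rig import arm
from h import *
s=arm.read_state();print(s["position"],s["ee_rot"],s["ft_force"],jig(s["position"][:2]*1000))
E
```

```text
[0.60723496 0.04475175 0.10139216] [ 1.79983198e+02 -8.29102379e-02  1.60125757e+01] [ 0.54562031 -0.3094046   0.25247195] [  7.38550326 -54.91113824]
```

move_arm([
  [[-0.4,-0.4,0.15],[0,0,0]],
  [[0,-0.4,0],[0,0,0]],
  [[0,-0.3,0],[0,0,0]],
  [[0,-0.3,0],[0,0,0]],
  [[0,-0.2,0],[0,0,0]],
  [[0,0,0],[0,0,0]],
])

```text
t: 31.82
position: [0.5986, 0.059, 0.0988]
ee_rot: [180.0, 0.0, 16.0]
ft_force: [0.4, -0.4, -0.4]
finger_gap: -0.0001
grip_force: 0.0
```

move_arm([
  [[0,-0.1,0],[0,0,0]],
  [[0,-0.1,0],[0,0,0]],
  [[0,0,0],[0,0,0]],
])

```text
t: 32.2
position: [0.5981, 0.0605, 0.0988]
ee_rot: [180.0, 0.0, 16.0]
ft_force: [0.5, -2.2, -0.3]
finger_gap: -0.0002
grip_force: 0.8
```

move_arm([
  [[0,-0.1,-0.01],[0,0,0]],
  [[0,0,-0.01],[0,0,0]],
])

```text
t: 32.45
position: [0.598, 0.0607, 0.099]
ee_rot: [179.9, 0.0, 16.0]
ft_force: [3.1, -6.0, -0.8]
finger_gap: -0.0
grip_force: 2.8
```

move_arm([
  [[0,-0.1,-0.02],[0,0,0]],
  [[0,-0.08,-0.02],[0,0,0]],
  [[0,0,0],[0,0,0]],
])

```text
t: 32.83
position: [0.5979, 0.061, 0.0999]
ee_rot: [179.8, 0.0, 15.9]
ft_force: [5.8, -9.4, -1.8]
finger_gap: -0.0001
grip_force: 5.6
```

move_arm([
  [[0,1,0],[0,0,0]],
  [[0,0.5,0],[0,0,0]],
  [[0,0,-3],[0,0,0]],
  [[0,0,-4],[0,0,0]],
  [[0,0,-4],[0,0,0]],
  [[-4,3,0],[0,0,0]],
  [[-5,3,0],[0,0,0]],
  [[-4,3,0],[0,0,0]],
  [[0,0,0],[0,0,0]],
  [[0,0,0],[0,0,0]],
])

```text
t: 34.08
position: [0.5014, -0.073, 0.2097]
ee_rot: [-180.0, -0.0, 16.0]
ft_force: [-0.7, 0.4, 0.7]
finger_gap: 0.0
grip_force: 0.0
```

```bash
python3 - <<'E'
from rig import arm
from h import *
s=arm.read_state();print(s["t"],s["position"],s["ft_force"])
v=[]
for n in("scene","side","wrist"):
    c=arm.capture(n);f=c["frame"][:,:,::-1];p=proj(c,[.585,.0955,.075])[0].astype(int);print(n,p)
    v.append(cv2.resize(f[max(0,p[1]-42):p[1]+42,max(0,p[0]-42):p[0]+42],(400,400),interpolation=cv2.INTER_CUBIC) if n!="wrist" else cv2.resize(f,(267,200)))
o=np.zeros((600,800,3),np.uint8);o[:400]=np.hstack(v[:2]);o[400:,:267]=v[2];cv2.imwrite("pics/v8.png",o)
E
```

```text
34.075 [ 0.50142529 -0.07295129  0.20969163] [-0.73287748  0.35718402  0.74126253]
scene [300 213]
side [261 175]
wrist [73 24]
```

View pics/v8.png

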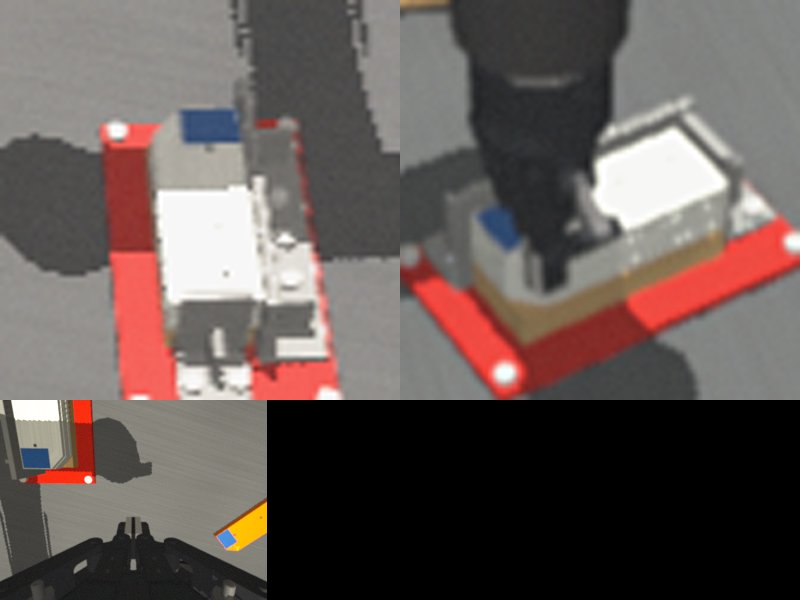

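The blank lies flush on the stack against both the fence and the stop, blue band at the open end over the band below. The robot is clear of everything.

```bash
python3 -c "
from rig import arm
print(arm.finish_job())"
```

```text
the job is handed in; nothing more can be done
None
```

I handed the job in at about 34 s: the blank lies blue face up on the pile, clipped end away from the end stop, pushed home against the fence (about 11 N) and the end stop (about 11 N). One slip on the way: after the first set-down I closed the gripper too early and lifted the blank off again, so it was felt down onto the pile a second time before the final release.

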